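Hang the pen caddy on the slotted desk upright

TASK

Hang the red pen caddy on the white slotted upright: put both its hooks through the two slots from the side that faces the robot, then press it down past the yellow spring rollers until it is fully home and locked. Let go of it, and leave the other things on the desk where they are.

Things in the scene. Friction and masses are not known exactly. Their poses are not given: they have to be found in the camera images.
- caddy: Hanging pen caddy, about 0.28 kg, standing on the desk at first: open red tray 110 (x) x 76 (y) x 40 (z) mm, with a black grip rib along x in its middle (x -20 to 55, 12 mm thick, top at z 100). Origin at the centre of the tray's underside, z up, +x towards the hooks. A steel back plate (x 55 to 71, up to z 76; 70 wide above z 48, 34 wide below) stands on its +x end.
- caddy_grip (a point): Middle of the place to grip the rib, at its top, above the centre of mass: caddy frame (34, 0, 100) mm. Pinch across the 12 mm thickness (caddy y).
- caddy_hook (a point): Midway between the two hook necks, at their undersides, in the plane of the back plate's back face: caddy frame (71, 0, 62) mm. The hooks are at caddy y = +-26, each 10 wide: a neck (z 62 to 70) out to x = 85, and a lip hanging from its end (x 79 to 85, z 38 to 70), leaving a 8 mm gap behind the plate.
- caddy_ears (a point): Midway between the two round ears (7 mm radius, axes along x, at y = +-17 mm) at the lower corners of the back plate: caddy frame (63, 0, 10) mm.
- upright: White slotted upright, fixed: a sheet 110 wide, 166 high, 4 mm thick (x 0 to 4) on a dark foot 130 wide, 12 high, from 40 mm before to 60 mm behind the front face. Origin on the desk, in the middle of the front face; z up; -x is the front, which looks roughly to the robot. Two slots go right through it: y = 18 to 34 and -34 to -18, z = 102 to 148 mm.
- slot_edge (a point): Midway between the lower edges of the two slots, in the plane of the front face: upright frame (0, 0, 102) mm. The point caddy_hook comes here when the caddy is home.
- rollers (a point): Midway between the two yellow spring rollers on the upright's front: upright frame (0, 0, 60) mm. Radius 7, axes along x, centres y = +-28, 12 mm proud of the sheet; they spring apart sideways. The ears meet them 18 mm above home; its weight does not part them, a push of some 6 to 10 N does, over 8 mm; then they snap in above the ears. Home, the caddy sags about 4 degrees at its front.
- home (a point): Where the caddy's origin comes to rest when home: upright frame (-71, 0, 40) mm, caddy +x along upright +x. The way in: with the caddy 26 to 36 mm (best 31) higher than this, its underside then about 71 mm above the desk, push it along upright +x until the back plate touches the sheet, then straight down until the necks rest on the slots' lower edges.
- note_block: Bystander: a yellow sticky-note block 76 x 76 x 20 mm; origin at the centre of its underside.
- stapler: Bystander: a blue stapler 135 x 36 x 44 mm; origin at the centre of its underside.
- lunch_box: Bystander: a closed black and grey lunch box 110 x 180 x 57 mm; origin at the centre of its underside.
- flask: Bystander: a red vacuum flask, 68 mm across and 210 mm tall; origin at the centre of its underside.
- mug: Bystander: a blue mug, 80 mm across and 90 mm tall; origin at the centre of its underside.
- calculator: Bystander: a grey calculator 150 x 90 x 18 mm; origin at the centre of its underside.
- phone: Bystander: a black mobile phone 150 x 72 x 10 mm; origin at the centre of its underside.
There are look-alikes about, which are no part of the job. What is shaped like the upright but purple or turquoise is not meant. Of the things shaped like the caddy, the red one is meant.

How it is judged:
By the outcome, as a careful person would: the job done as asked, in the order asked, and still so for the second after the job is handed in, with the robot touching nothing.
It also fails if it takes over 48 s, if anything falls off the work surface, if the arm or the gripper's body presses on something with over 40 N, if the wrist force passes 120 N, or if a joint passes its speed limit or range.

ROBOT

A 6-joint arm with a two-finger parallel gripper is mounted at the origin on the work surface. World frame = base frame: x ahead of the robot, y to its left, z up, the work surface at z = 0. Lengths are in m, angles in degrees, forces in N, time in s.
With the tool pointing down it reaches from about 0.325 to 0.875 m from the base axis. Payload 4.4 kg.
Tool frame: the origin (TCP) lies between the finger pads; the fingertips stand 8 mm ahead of it and the grasp point (between the pads) lies 11 mm behind it (manip.tip_reach is the distance from the TCP to the fingertips, in m); z points along the fingers, y is the line along which they close (so a half turn about z gives the same grasp; the last joint's range is limited). The gripper opens to 85 mm and grips with 20 to 120 N. Pads are 22 mm wide; open, the fingers measure 114 mm over their backs; the gripper's body (76 mm by 85 mm) begins 54 mm behind the grasp point. The pads swing forward as they close: fully open they stand 13 mm farther back than shut.
Start: joints at [-73.482, 11.837, 88.321, -0, 79.842, -8.623], TCP at [0.244, -0.521, 0.203] pointing down, gripper open.
Joint ranges: [-156.59, 156.59], [-49.26, 127.26], [12.9, 141.05], [-63.56, 243.56], [4.71, 150.69], [-161.64, 161.64]. Speed limits (degrees/s): [159.86, 159.86, 180, 180, 180, 180].

INTERFACE

Orientations are given as a 3x3 rotation matrix whose columns are the frame's x, y, z axes.
In Python, from rig import manip gives the robot as it stands.
- The arm moves only by the shell command python3 -m crank 'ROWS' [OPENING] [FORCE]. ROWS is JSON, a list of rows, each a list of 6 numbers: the shift along the tool's x, y, z in units of 100 mm (1.0 is 100 mm), then the turn, a rotation vector about the tool's x, y, z in units of 0.5 rad (1.0 is 0.5 rad). A call has 1 to 12 rows; each row is the pose to reach, as a shift and turn from the pose commanded when the call began, along the tool's axes at that moment; what a row does not reach only later rows make up. A row lasts 1/8 s, in which the tool goes at most 62.5 mm and 10.7 degrees, less where a joint would pass 70% of its speed; a pose out of reach is approached as far as the arm can. A call with a number of a shift or a turn outside -1 to 1 is refused whole. A call with a gripper value outside its range is refused whole. OPENING is the closure, from -1 (fully open) to 1 (shut), so that 0 is half open, set as the call begins (- or left out, the last holds). The fingers move at their own pace and stop on an object; FORCE is the grip in N (left out, the last holds). Time passes only in rows, so rows that repeat a pose let the fingers close. It gives the time, the measured TCP pose, the force, the opening and the grip force at its end, in the units of the state.
- manip.read_state(): the state, without advancing time (a new reading comes with each control period).
- manip.read_camera(name): name is "scene" or "top"; returns the picture (400x640x3 uint8, blue, green, red); there is no depth.
- manip.get_calibration(name): a dict with "intrinsics" (3x3 intrinsics, pixels), "R" (3x3) and "t" (3): a world point X has camera coordinates R X + t. Camera axes: x right, y down, z forward; pixel columns grow to the right and rows downward; lengths in m; the calibration is good to about 2 mm. A picture is of the moment at which its call begins. get_calibration takes no time and is no camera call.
- manip.sign_off(): hands the job in; it is judged then, once.
The state is a dict: "time_s": time; "joint_pos": joint angles; "joint_vel": joint speeds; "effort": joint torques, N m; "tool_pos": TCP position; "orientation": TCP orientation; "contact_force": force on the tool from outside, world axes, zero at the start; "ft_torque": the same for the moment, N m; "finger_gap": finger opening in m; "grip_force": force on a finger pad.
Only numpy, scipy, OpenCV 4.12 (cv2) and the standard library are available. Lean on these libraries where they do the work, as an engineer would, in place of code of your own. Each camera call takes 0.05 s, during which the arm holds its last target. There are 200 camera calls.

## Working session

There is one attempt and no reset: what is moved stays moved. The work goes in short steps, Python scripts to look and compute and a shell command to move; the robot and the scene stay as the last step left them, time stands still between calls to the robot, and variables do not carry over. Pictures are saved under pics/ and viewed, at most 10 in all, crops included, and the job is handed in when it is done.

```bash
mkdir -p pics; ls
python3 - <<'E'
from rig import manip
import cv2,numpy as np
np.set_printoptions(precision=4,suppress=True)
for n in("scene","top"):
    cv2.imwrite(f"pics/{n}0.png",manip.read_camera(n)); c=manip.get_calibration(n); print(n,c)
s=manip.read_state();print(s["orientation"],s["tool_pos"],s["time_s"],s["finger_gap"],manip.tip_reach)
E
```

```text
pics
scene {'intrinsics': array([[424.0614,   0.    , 316.3373],
       [  0.    , 424.0614, 198.9412],
       [  0.    ,   0.    ,   1.    ]]), 'R': array([[ 0.1837,  0.9829,  0.0148],
       [ 0.7937, -0.1394, -0.5921],
       [-0.5799,  0.1205, -0.8057]]), 't': array([-0.0922, -0.3476,  1.7682])}
top {'intrinsics': array([[459.2793,   0.    , 318.9091],
       [  0.    , 459.2793, 204.9991],
       [  0.    ,   0.    ,   1.    ]]), 'R': array([[-0.0127, -0.9997, -0.0213],
       [-0.9962,  0.0145, -0.0858],
       [ 0.0861,  0.0202, -0.9961]]), 't': array([0.0267, 0.4845, 1.5989])}
[[ 0.9053  0.4248 -0.0007]
 [ 0.4248 -0.9053  0.002 ]
 [ 0.0003 -0.0021 -1.    ]] [ 0.244  -0.5198  0.2023] 0.1 0.08547234126270771 0.008
```

View pics/scene0.png

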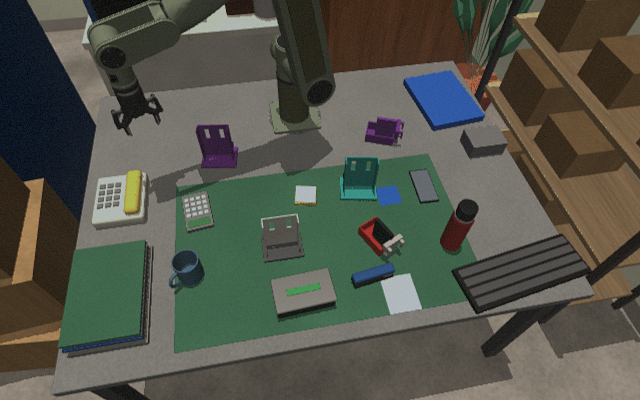

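View pics/top0.png

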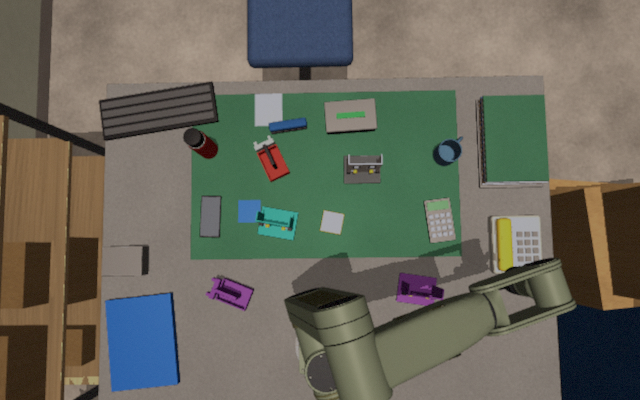

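Candidates: the red caddy is at scene (380,237) / top (271,160), and a purple caddy at scene (383,130) / top (231,291) is a look-alike. The white upright is at scene (282,237) / top (363,168). The turquoise one at (360,180) and the purple one at (217,147) are look-alikes. I choose the red caddy and the white upright, and check both in a close crop.

Run:
```python
import cv2,numpy as np
t=cv2.imread("pics/top0.png");s=cv2.imread("pics/scene0.png")
f=lambda im,x,y,w,h:cv2.resize(im[y:y+h,x:x+w],(w*6,h*6),interpolation=cv2.INTER_CUBIC)
a=f(t,245,130,66,50);b=f(t,335,140,66,50);c=f(s,350,210,66,50);d=f(s,250,208,66,50)
cv2.imwrite("pics/crop0.png",np.vstack([np.hstack([a,b]),np.hstack([c,d])]))
```

```text
(no output)
```

View pics/crop0.png

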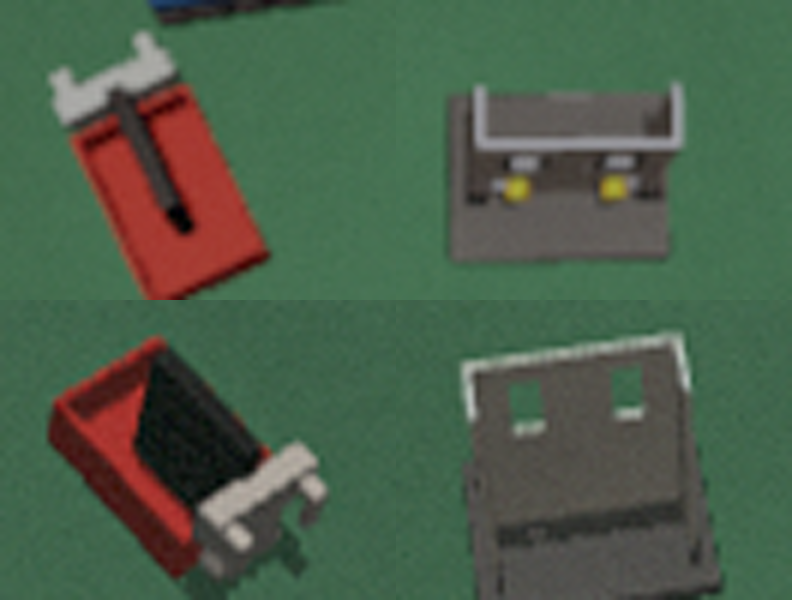

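The crop confirms the red caddy with steel hooks and rib, hooks pointing up-left in the top view. It also confirms the white upright with yellow rollers on the robot side. Now I fit the poses.

```bash
cat > h.py <<'E'
import numpy as np,cv2
from scipy.optimize import least_squares
from scipy.spatial.transform import Rotation as Ro
from rig import manip
np.set_printoptions(precision=4,suppress=True)
K={n:manip.get_calibration(n) for n in("scene","top")}
def proj(n,X):
    c=K[n];p=(X@c["R"].T+c["t"])@c["intrinsics"].T;return p[:,:2]/p[:,2:]
def full(uv,x0,y0,s=6): return (np.array(uv)+.5)/s-.5+[x0,y0]
def fit(obs,x0):   # obs: list of (cam, uv, model mm); pose x,y,yaw on desk
    def r(p):
        R=Ro.from_euler('z',p[2]).as_matrix()
        return np.concatenate([(proj(n,np.array(m)/1e3@R.T+[p[0],p[1],0])-uv).ravel() for n,uv,m in obs])
    s=least_squares(r,x0,loss='soft_l1');return s.x,r(s.x).reshape(-1,2)
E
python3 - <<'E'
from h import *
c=[("top",full([(62,72),(143,38),(52,90),(172,50),(178,75),(67,122),(75,135),(192,85),(270,247)],245,130),
 [(85,26,70),(85,-26,70),(71,35,76),(71,-35,76),(55,-35,76),(55,35,76),(55,38,40),(55,-38,40),(-55,-38,40)]),
("scene",full([(160,40),(50,105),(197,205),(305,142)],350,210),[(-55,38,40),(-55,-38,40),(71,-35,76),(71,35,76)])]
u=[("top",full([(79,148),(287,148),(121,188),(218,187),(56,258),(272,258)],335,140),
[(0,55,166),(0,-55,166),(-12,28,60),(-12,-28,60),(-40,65,12),(-40,-65,12)]),
("scene",full([(66,65),(284,38),(117,134),(149,132),(217,120),(247,117)],250,208),[(2,-55,166),(2,55,166),(4,-34,102),(4,-18,102),(4,18,102),(4,34,102)])]
for o,x in((c,(.65,.1,.4)),(u,(.62,-.1,0))):
    p,r=fit(o,x);print(p[:2],np.degrees(p[2]));print(r)
E
```

```text
[0.6372 0.1785] 24.33203476076677
[[ 0.375   0.2311]
 [ 0.4673 -0.409 ]
 [ 1.0673  1.5462]
 [-0.5536 -0.3179]
 [ 0.3668 -0.3681]
 [ 0.4731  0.3399]
 [-0.0281  0.6166]
 [-0.0003 -0.1203]
 [ 0.0099  0.7534]
 [-0.331  -0.7436]
 [ 0.2681 -0.8189]
 [ 2.8443  4.1251]
 [ 1.7882  3.6521]]
[ 0.6028 -0.135 ] -1.1684074316846036
[[ 0.6978 -0.2709]
 [ 0.1708 -0.1392]
 [ 0.1984  1.8817]
 [ 0.2652  2.1178]
 [-0.1568  0.0631]
 [ 0.4781  0.237 ]
 [ 0.0857  0.6131]
 [ 0.4092  0.4124]
 [ 0.302   0.2158]
 [ 0.1169 -0.1272]
 [ 0.3177  0.3576]
 [ 0.4221  0.1871]]
```

```bash
cat >> h.py <<'E'
def delta(tgt,yaw=None):
    s=manip.read_state();O=s["orientation"];d=O.T@(np.array(tgt)-s["tool_pos"])
    print("t",s["time_s"],"pos",s["tool_pos"],"shift/100mm",d*10)
    if yaw is not None:
        a=np.radians(yaw);T=np.array([[np.cos(a),np.sin(a),0],[np.sin(a),-np.cos(a),0],[0,0,-1]])
        print("turn/0.5rad",Ro.from_matrix(O.T@T).as_rotvec()*2)
E
python3 - <<'E'
from h import *
c=[("top",full([(62,72),(143,38),(172,50),(178,75),(67,122),(75,135),(192,85),(270,247)],245,130),
 [(85,26,70),(85,-26,70),(71,-35,76),(55,-35,76),(55,35,76),(55,38,40),(55,-38,40),(-55,-38,40)]),
("scene",full([(160,40),(50,105),(197,205),(305,142)],350,210),[(-55,38,40),(-55,-38,40),(55,-35,76),(55,35,76)])]
u=[("top",full([(79,148),(287,148),(121,188),(218,187),(56,258),(272,258)],335,140),
[(0,55,166),(0,-55,166),(-6,28,67),(-6,-28,67),(-40,65,12),(-40,-65,12)]),
("scene",full([(66,65),(284,38),(117,134),(149,132),(217,120),(247,117)],250,208),[(2,-55,166),(2,55,166),(4,-34,102),(4,-18,102),(4,18,102),(4,34,102)])]
for o,x in((c,(.65,.1,.4)),(u,(.62,-.1,0))):
    p,r=fit(o,x);print(p[:2],np.degrees(p[2]),abs(r).mean(0))
    if o is c: g=p[:2]+.034*np.array([np.cos(p[2]),np.sin(p[2])]);print("grip",g);delta((*g,.2),np.degrees(p[2]))
E
```

```text
[0.6379 0.1791] 24.612748550404806 [0.3501 0.4375]
grip [0.6688 0.1933]
t 0.1 pos [ 0.244  -0.5198  0.2023] shift/100mm [ 6.8751 -4.6507  0.0347]
turn/0.5rad [-0.0043 -0.0005  0.0184]
[ 0.6022 -0.1349] -1.116818413465431 [0.3214 0.1862]
```

```bash
python3 -m crank '[[0.5,-0.34,0,0,0,0],[1,-0.67,0,0,0,0]]' -1 
python3 -m crank '[[0.5,-0.34,0,0,0,0],[1,-0.67,0,0,0,0]]' >/dev/null
python3 -m crank '[[0.5,-0.34,0,0,0,0],[1,-0.67,0,0,0,0]]' >/dev/null
python3 -m crank '[[0.5,-0.34,0,0,0,0],[1,-0.67,0,0,0,0]]' >/dev/null
python3 -m crank '[[0.5,-0.34,0,0,0,0],[1,-0.67,0,0,0,0]]' >/dev/null
python3 -m crank '[[0.5,-0.34,0,0,0,0],[1,-0.67,0,0,0,0],[1,-0.67,0,0,0,0],[1,-0.67,0,0,0,0]]'
python3 -c "
from h import *
delta((.6688,.1933,.2),24.6)"
```

```text
time_s: 0.35
tool_pos: [0.3064, -0.4162, 0.2026]
orientation: [[0.906, 0.423, -0.0], [0.423, -0.906, 0.001], [0.0, -0.001, -1.0]]
contact_force: [1.2, -0.8, 0.2]
finger_gap: 0.0854
grip_force: 0.0
time_s: 1.85
tool_pos: [0.6159, 0.0981, 0.2024]
orientation: [[0.905, 0.425, -0.002], [0.425, -0.905, -0.001], [-0.002, -0.0, -1.0]]
contact_force: [-0.5, -0.5, 0.5]
finger_gap: 0.0853
grip_force: 0.0
t 1.85 pos [0.6159 0.0981 0.2024] shift/100mm [ 0.884  -0.6365  0.0226]
turn/0.5rad [-0.0004  0.0044  0.0202]
```

```bash
python3 -m crank '[[0.44,-0.32,0,0,0,0.01],[0.88,-0.64,0,0,0,0.02],[0.88,-0.64,0,0,0,0.02]]' >/dev/null
python3 -m crank '[[0,0,0.3,0,0,0],[0,0,0.6,0,0,0],[0,0,0.6,0,0,0],[0,0,0.6,0,0,0]]' 0 
python3 -c "
from h import *
delta((.6688,.1933,.078),24.6)
cv2.imwrite('pics/s1.png',cv2.resize(manip.read_camera('scene')[180:280,320:440],None,fx=5,fy=5,interpolation=2))"
```

```text
time_s: 2.72
tool_pos: [0.6696, 0.1922, 0.1449]
orientation: [[0.91, 0.414, 0.002], [0.414, -0.91, -0.0], [0.001, 0.001, -1.0]]
contact_force: [-0.3, 0.8, 0.7]
finger_gap: 0.043
grip_force: 0.0
t 2.725 pos [0.6696 0.1922 0.1449] shift/100mm [-0.0039 -0.014   0.6687]
turn/0.5rad [ 0.0013 -0.0028 -0.0045]
```

View pics/s1.png

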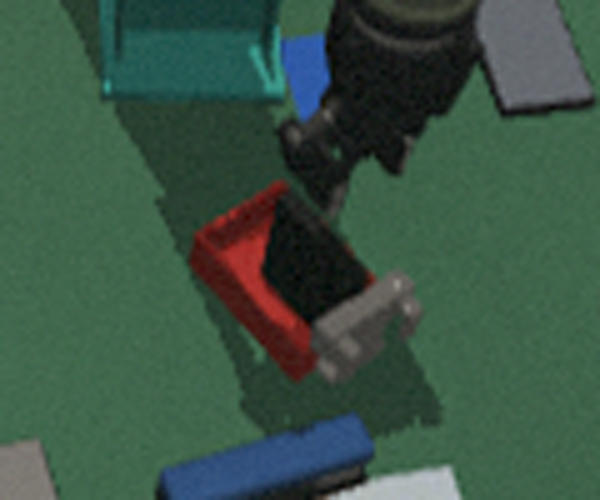

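The picture shows the fingers (crop 335,190) straddling the line of the rib above it, so I descend and grip.

```bash
python3 -m crank '[[0,-0.01,0.35,0,0,0],[0,-0.01,0.67,0,0,0],[0,-0.01,0.67,0,0,0],[0,-0.01,0.67,0,0,0]]' | grep -E "pos|contact"
python3 -m crank '[[0,0,0,0,0,0],[0,0,0,0,0,0],[0,0,0,0,0,0],[0,0,0,0,0,0],[0,0,0,0,0,0],[0,0,0,0,0,0]]' 1 100
python3 -m crank '[[0,0,-0.2,0,0,0],[0,0,-0.5,0,0,0],[0,0,-1,0,0,0],[0,0,-1,0,0,0],[0,0,-1,0,0,0]]'
```

```text
tool_pos: [0.6704, 0.1947, 0.079]
contact_force: [-0.1, 0.0, 1.2]
time_s: 4.03
tool_pos: [0.6686, 0.1945, 0.0762]
orientation: [[0.909, 0.416, -0.0], [0.416, -0.909, -0.0], [-0.0, -0.0, -1.0]]
contact_force: [0.1, -0.9, -0.1]
finger_gap: -0.0001
grip_force: 0.0
time_s: 4.65
tool_pos: [0.6692, 0.1947, 0.178]
orientation: [[0.909, 0.416, 0.002], [0.416, -0.909, 0.0], [0.002, 0.001, -1.0]]
contact_force: [-0.0, 0.6, 0.0]
finger_gap: 0.0005
grip_force: 0.0
```

```bash
python3 -c "
from h import *
a=cv2.resize(manip.read_camera('scene')[190:270,330:430],None,fx=6,fy=6,interpolation=2)
im=manip.read_camera('top');cv2.imwrite('pics/top2.png',im);cv2.imwrite('pics/s2.png',a)
b=cv2.resize(im[120:200,235:301],None,fx=6,fy=6,interpolation=2)
c=np.hstack([a,b]);cv2.imwrite('pics/c2.png',cv2.resize(c,None,fx=.8,fy=.8,interpolation=3));print(c.shape)"
```

```text
(480, 996, 3)
```

View pics/c2.png

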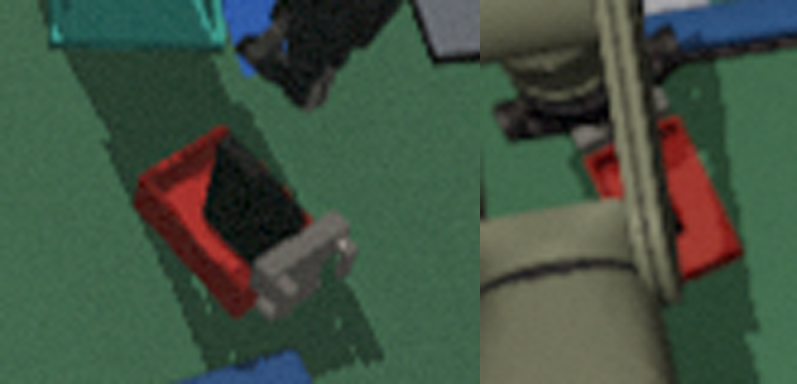

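```bash
python3 -c "
from h import *
s=manip.read_state();p=s['tool_pos'];O=s['orientation'];tip=p+.008*O[:,2]
g=np.array([.6688,.1933,.1])
for n,o in(('scene',(330,190)),('top',(235,120))):
    q=proj(n,np.array([tip,p,g]));c=(q-o)*6*.8;
    if n=='top': c[:,0]+=480
    print(n,q,c)"
```

```text
scene [[391.1455 217.7341]
 [391.5697 216.2447]
 [387.5309 230.0598]] [[293.4985 133.1237]
 [295.5348 125.9744]
 [276.1484 192.287 ]]
top [[263.6696 145.8893]
 [263.3196 145.3544]
 [266.7744 149.8149]] [[617.614  124.2686]
 [615.9343 121.7013]
 [632.5169 143.1116]]
```

```bash
python3 -c "
from h import *
s=manip.read_state();p=s['tool_pos'];O=s['orientation']
R=Ro.from_euler('z',24.6,degrees=True).as_matrix();T=lambda m:np.array(m)/1e3@R.T+[.6379,.1791,0]
k=8;out=[]
src={'scene':manip.read_camera('scene'),'top':cv2.imread('pics/top0.png')}
for n,o in(('scene',(352,195)),('top',(245,130))):
    im=cv2.resize(src[n][o[1]:o[1]+70,o[0]:o[0]+50],None,fx=k,fy=k,interpolation=2)
    def line(X,c):
        q=np.round(((proj(n,X)-o)+.5)*k).astype(int);cv2.polylines(im,[q],False,c,1)
    sq=lambda x0,x1,y,z:T([(x0,-y,z),(x1,-y,z),(x1,y,z),(x0,y,z),(x0,-y,z)])
    line(sq(-55,55,38,40),(255,255,0));line(sq(-20,55,6,100),(0,255,255));line(sq(55,71,35,76),(255,0,255))
    if n=='scene':
        for r in range(2):
            line(np.array([p+.008*O[:,2],p-.05*O[:,2]]),(0,255,0));line(np.array([p+.02*O[:,1],p-.02*O[:,1]]),(0,255,0))
    out.append(im)
cv2.imwrite('pics/ov3.png',np.hstack(out))"
```

```text
(no output)
```

View pics/ov3.png

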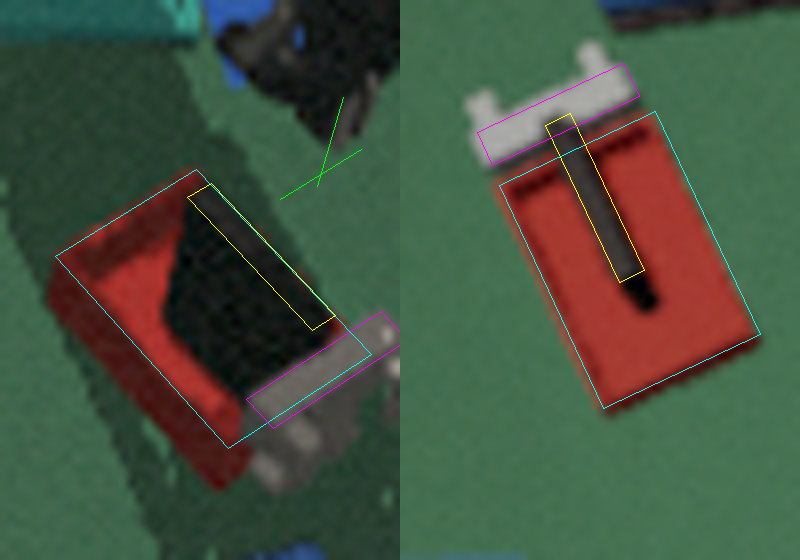

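```bash
python3 -c "
from h import *
s=manip.read_state();p=s['tool_pos'];O=s['orientation']
O0=np.array([[.906,.424,0],[.424,-.906,0],[0,0,-1.]]);p0=np.array([.244,-.521,.203])
out=[]
for n,f,o,p,O,w,k in(('scene','scene0',(85,60),p0,O0,(100,100),4),('top','top2',(225,100),p,O,(65,65),6)):
    src=cv2.imread('pics/'+f+'.png')
    im=cv2.resize(cv2.convertScaleAbs(src[o[1]:o[1]+w[1],o[0]:o[0]+w[0]],alpha=1.7),None,fx=k,fy=k,interpolation=2)[:400]
    def line(X,c):
        q=np.round(((proj(n,X)-o)+.5)*k).astype(int);cv2.polylines(im,[q],False,c,1);print(q.tolist())
    line(np.array([p+.008*O[:,2],p-.1*O[:,2]]),(0,255,0));line(np.array([p+.043*O[:,1],p-.043*O[:,1]]),(0,255,0))
    out.append(cv2.resize(im,(400,400)))
cv2.imwrite('pics/ov4.png',np.hstack(out))"
```

```text
[[256, 321], [214, 223]]
[[203, 335], [302, 292]]
[[235, 279], [205, 232]]
[[305, 242], [161, 310]]
```

View pics/ov4.png

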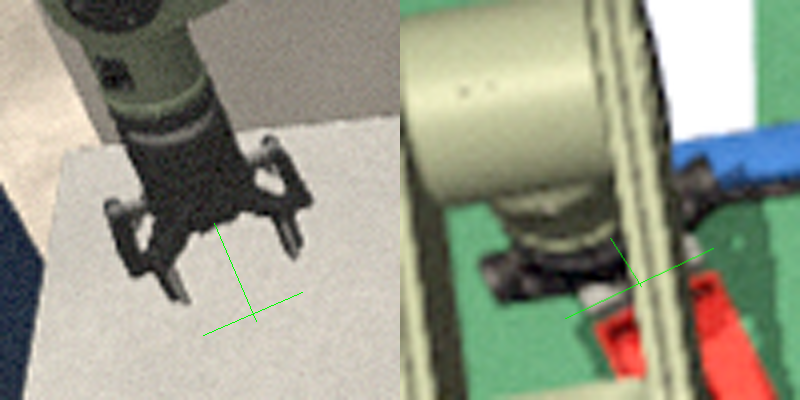

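The closed fingertips appear about 25–30 mm farther back along the tool than reported: they are at (345,150) in the crop, against (318,187) projected. The gripper probably closed just above the rib. I'll go down again, deeper, with force checks.

```bash
python3 -m crank '[[0,0,0,0,0,0],[0,0,0.4,0,0,0],[0,0,0.8,0,0,0],[0,0,1,0,0,0],[0,0,1,0,0,0]]' 0 60| grep -E "pos|contact|gap"
python3 -m crank '[[0,0,0.05,0,0,0],[0,0,0.1,0,0,0],[0,0,0.15,0,0,0],[0,0,0.15,0,0,0]]' | grep -E "pos|contact|gap"
python3 -m crank '[[0,0,0.05,0,0,0],[0,0,0.1,0,0,0],[0,0,0.14,0,0,0],[0,0,0.14,0,0,0]]' | grep -E "pos|contact|gap"
```

```text
tool_pos: [0.6669, 0.1942, 0.0738]
contact_force: [-0.1, -0.3, -0.3]
finger_gap: 0.0428
tool_pos: [0.6684, 0.1945, 0.0611]
contact_force: [0.6, 0.7, -1.0]
finger_gap: 0.0427
tool_pos: [0.6682, 0.1944, 0.0466]
contact_force: [-0.3, -0.5, 1.2]
finger_gap: 0.0428
```

```bash
python3 -m crank '[[0,0,0,0,0,0],[0,0,0,0,0,0],[0,0,0,0,0,0],[0,0,0,0,0,0],[0,0,0,0,0,0],[0,0,0,0,0,0]]' 1 60 | grep -E "time|pos|contact|gap|grip"
python3 -c "
from h import *
a=manip.read_camera('scene');b=manip.read_camera('top')
k=7
cv2.imwrite('pics/c5.png',cv2.resize(np.hstack([a[185:260,350:407],b[120:195,240:297]]),None,fx=k,fy=k,interpolation=2))"
```

```text
time_s: 7.18
tool_pos: [0.6691, 0.1944, 0.0478]
contact_force: [0.2, -1.2, 1.5]
finger_gap: 0.0107
grip_force: 60.9
```

View pics/c5.png

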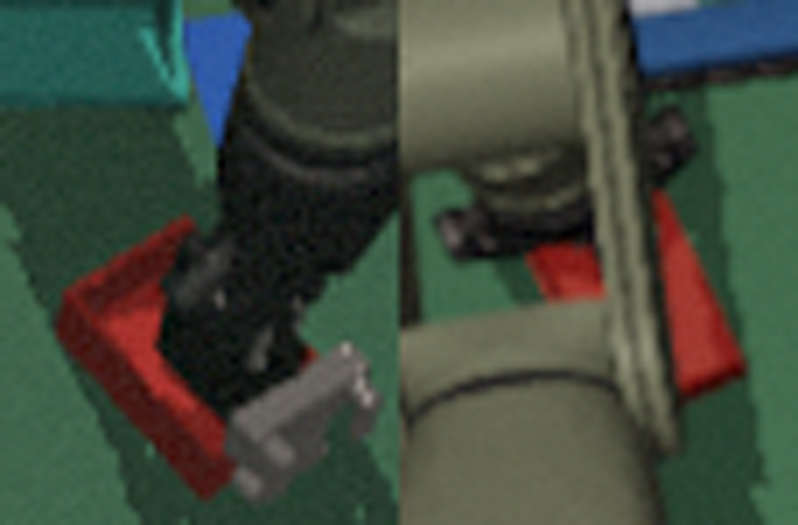

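Gripped (gap 10.7 mm, 60 N). The crop shows the fingers around (240,320) on the rib, with the caddy still level. Next: lift, carry across high, and turn.

```bash
python3 -m crank '[[0,0,0,0,0,0],[0,0,-0.2,0,0,0],[0,0,-0.5,0,0,0],[0,0,-0.75,0,0,0],[0,0,-1,0,0,0]]' - 110 | grep -E "pos|contact|gap|grip"
python3 -m crank '[[0,0,-0.3,0,0,0],[0,0,-0.6,0,0,0],[0,0,-0.9,0,0,0],[0,0,-0.9,0,0,0]]' | grep -E "contact|gap"
python3 -m crank '[[-0.2,0.18,0,0,0,0],[-0.55,0.48,0,0,0,0],[-0.9,0.78,0,0,0,0]]' >/dev/null
python3 -m crank '[[-0.35,0.3,0,0,0,0],[-0.65,0.55,0,0,0,0],[-0.9,0.78,0,0,0,0]]' >/dev/null
python3 -m crank '[[-0.35,0.3,0,0,0,0],[-0.65,0.55,0,0,0,0],[-0.9,0.78,0,0,0,0],[-0.9,0.78,0,0,0,0]]' | grep -E "pos|contact|gap"
python3 -m crank '[[0,0,0,0,0,0.25],[0,0,0,0,0,0.5],[0,0,0,0,0,0.75],[0,0,0,0,0,0.9],[0,0,0,0,0,0.9],[0,0,0,0,0,0.9]]' 
python3 -c "
from h import *
delta((.52,-.133,.0478+.071),-1.1)"
```

```text
tool_pos: [0.6676, 0.195, 0.148]
contact_force: [0.4, -0.0, -3.4]
finger_gap: 0.0097
grip_force: 107.5
contact_force: [0.1, -0.9, -3.2]
finger_gap: 0.0098
tool_pos: [0.5183, -0.1318, 0.2353]
contact_force: [-0.0, 0.4, -4.2]
finger_gap: 0.0101
time_s: 10.4
tool_pos: [0.5201, -0.1298, 0.2366]
orientation: [[1.0, -0.019, -0.001], [-0.019, -1.0, 0.001], [-0.001, -0.001, -1.0]]
contact_force: [0.6, -0.5, -3.3]
finger_gap: 0.0098
grip_force: 107.8
t 10.4 pos [ 0.5201 -0.1298  0.2366] shift/100mm [0.0008 0.0335 1.1775]
turn/0.5rad [-0.0018  0.0026 -0.0004]
```

```bash
python3 -m crank '[[0,0.03,0.3,0,0,0],[0,0.03,0.6,0,0,0],[0,0.03,0.9,0,0,0],[0,0.03,1,0,0,0],[0,0.03,1,0,0,0]]' >/dev/null
python3 -m crank '[[0,0,0.1,0,0,0],[0,0,0.17,0,0,0],[0,0,0.17,0,0,0],[0,0,0.17,0,0,0]]' | grep -E "pos|contact|gap"
python3 -c "
from h import *
delta((.52,-.133,.0478+.071),-1.1)
a=manip.read_camera('scene');b=manip.read_camera('top');cv2.imwrite('pics/sc6.png',a);cv2.imwrite('pics/tp6.png',b)
k=6
cv2.imwrite('pics/c6.png',cv2.resize(np.hstack([a[185:260,240:306],b[130:205,325:391]]),None,fx=k,fy=k,interpolation=2))"
```

```text
tool_pos: [0.5206, -0.1336, 0.1206]
contact_force: [-0.2, -0.3, -4.0]
finger_gap: 0.0095
t 11.525 pos [ 0.5206 -0.1336  0.1206] shift/100mm [-0.006  -0.0062  0.0183]
turn/0.5rad [ 0.0004 -0.0009 -0.0039]
```

View pics/c6.png

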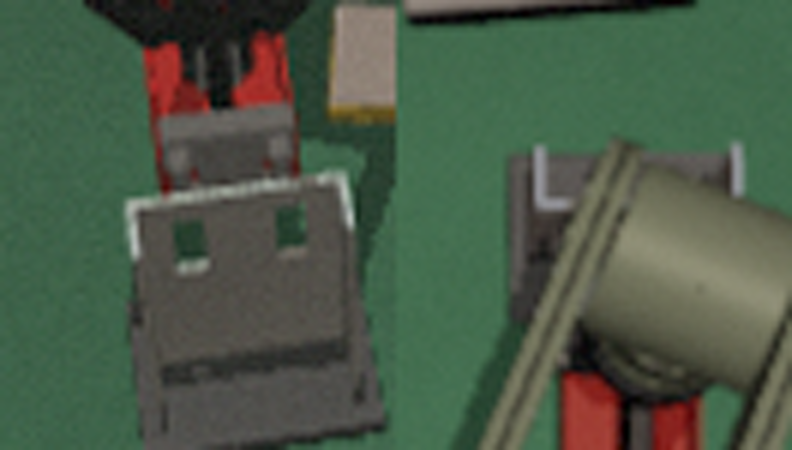

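Run:
```python
from h import *
b=cv2.imread('pics/tp6.png').astype(int);a=cv2.imread('pics/sc6.png').astype(int)
red=lambda im:(im[...,2]>1.7*im[...,1])&(im[...,2]>60)
for r in range(196,210,3):
    c=np.where(red(b)[r,330:400])[0]+330;print('top',r,c.min(),c.max(),end=' | ')
for r in range(190,218,3):
    c=np.where(red(a)[r,240:310])[0]+240;print('sc',r,(c.min(),c.max()) if len(c) else '',end=' | ')
print()
rows=[198,207];tp=[];
for r in rows:
    c=np.where(red(b)[r,330:400])[0]+330;tp+= [(c.min()-.5+.0,c.max()+.5)]
sp=full([(160,120),(293,103),(162,140),(296,122),(177,156),(281,145)],240,185)
sm=np.array([(55,-35,76),(55,35,76),(71,-35,76),(71,35,76),(79,-26,70),(79,26,70)])/1e3
def res(p):
    R=Ro.from_euler('zy',[p[3],p[4]]).as_matrix();T=lambda m:np.array(m)@R.T+p[:3]
    r=list((proj('scene',T(sm))-sp).ravel())
    for row,(l,rr) in zip(rows,tp):   # col of tray edges at image row
        for y,c in((.038,l),(-.038,rr)):
            q=proj('top',T([(-.055,y,.04),(.055,y,.04)]));r.append(np.interp(row,q[::-1,1] if q[0,1]>q[1,1] else q[:,1],q[::-1,0] if q[0,1]>q[1,1] else q[:,0])-c)
    r+=[(p[3]+.0192)*60,(p[4])*30]
    return np.array(r)
s=least_squares(res,[.486,-.13,.071,-.02,0],loss='soft_l1')
print(s.x[:3],np.degrees(s.x[3:]));print(s.fun if 0 else res(s.x).round(2))
u=np.array([.6022,-.1349]);th=np.radians(-1.12);U=np.array([[np.cos(th),-np.sin(th)],[np.sin(th),np.cos(th)]])
print("origin in upright frame mm",U.T@(s.x[:2]-u)*1e3,s.x[2]*1e3)
```

```text
top 196 353 375 | top 199 353 374 | top 202 353 374 | top 205 353 374 | top 208 353 374 | sc 190 (np.int64(283), np.int64(286)) | sc 193 (np.int64(264), np.int64(287)) | sc 196 (np.int64(264), np.int64(287)) | sc 199 (np.int64(265), np.int64(287)) | sc 202 (np.int64(265), np.int64(282)) | sc 205 (np.int64(265), np.int64(265)) | sc 208 (np.int64(266), np.int64(266)) | sc 211 (np.int64(266), np.int64(266)) | sc 214 (np.int64(267), np.int64(272)) | sc 217  | 
[ 0.4676 -0.1314  0.0482] [-1.1348 -0.196 ]
[-0.09 -0.55 -0.34 -0.46  0.05  0.19 -0.2   0.4   0.8   0.31 -0.14  0.06
 -0.29  0.25 -0.3   0.27 -0.04 -0.1 ]
origin in upright frame mm [-134.601     0.8242] 48.225134422083286
```

Run:
```python
from h import *
b=cv2.imread('pics/tp6.png').astype(int)
for c in (357,369,371): print(c,[(r,*b[r,c]) for r in range(204,232,1)][::1] if c==357 else [(r,b[r,c,2]) for r in range(204,232)])
R=Ro.from_euler('z',-1.12,degrees=True).as_matrix()
for o in ([.4676,-.1314,.0482],[.4866,-.1325,.0728]):
    T=lambda m:np.array(m)/1e3@R.T+o
    print('top front rim/bottom',proj('top',T([(-55,15,40),(-55,15,0),(-55,-25,40),(-55,-25,0)])).round(1).tolist())
    print('scene',proj('scene',T([(55,-35,76),(55,35,76),(71,-35,76),(71,35,76),(79,-26,70),(79,26,70)])).round(1).tolist())
print(full([(160,120),(293,103),(162,140),(296,122),(177,156),(281,145)],240,185).round(1).tolist())
```

```text
357 [(204, np.int64(54), np.int64(64), np.int64(161)), (205, np.int64(53), np.int64(63), np.int64(161)), (206, np.int64(53), np.int64(61), np.int64(161)), (207, np.int64(49), np.int64(61), np.int64(160)), (208, np.int64(56), np.int64(65), np.int64(162)), (209, np.int64(52), np.int64(63), np.int64(161)), (210, np.int64(52), np.int64(61), np.int64(161)), (211, np.int64(52), np.int64(60), np.int64(161)), (212, np.int64(55), np.int64(65), np.int64(162)), (213, np.int64(52), np.int64(61), np.int64(160)), (214, np.int64(49), np.int64(56), np.int64(154)), (215, np.int64(69), np.int64(85), np.int64(130)), (216, np.int64(83), np.int64(105), np.int64(105)), (217, np.int64(84), np.int64(107), np.int64(105)), (218, np.int64(85), np.int64(109), np.int64(107)), (219, np.int64(82), np.int64(105), np.int64(105)), (220, np.int64(85), np.int64(107), np.int64(107)), (221, np.int64(85), np.int64(108), np.int64(107)), (222, np.int64(91), np.int64(115), np.int64(113)), (223, np.int64(93), np.int64(118), np.int64(116)), (224, np.int64(94), np.int64(117), np.int64(116)), (225, np.int64(90), np.int64(113), n
[... 1317 characters left out ...]
64(96)), (222, np.int64(115)), (223, np.int64(119)), (224, np.int64(115)), (225, np.int64(113)), (226, np.int64(108)), (227, np.int64(104)), (228, np.int64(101)), (229, np.int64(95)), (230, np.int64(81)), (231, np.int64(64))]
top front rim/bottom [[359.0, 224.0], [358.3, 224.5], [370.9, 224.1], [369.9, 224.6]]
scene [[266.2, 204.1], [288.1, 201.4], [266.7, 208.2], [288.7, 205.4], [269.9, 211.0], [286.3, 208.9]]
top front rim/bottom [[359.7, 217.9], [358.9, 218.6], [371.8, 218.0], [370.7, 218.7]]
scene [[265.9, 204.5], [288.3, 201.7], [266.4, 208.6], [289.0, 205.8], [269.7, 211.5], [286.5, 209.4]]
[[266.2, 204.6], [288.4, 201.8], [266.6, 207.9], [288.9, 204.9], [269.1, 210.6], [286.4, 208.8]]
```

The unviewed top and scene edges match the pose carried over from the robot readings: caddy at (-116, 0, 73) mm in the upright frame. Next I push in along +x.

```bash
python3 -m crank '[[0.1,0,0.01,0,0,0],[0.2,0,0.02,0,0,0],[0.3,0,0.02,0,0,0],[0.38,0,0.02,0,0,0],[0.38,0,0.02,0,0,0],[0.38,0,0.02,0,0,0]]' | grep -E "pos|contact|gap"
python3 -m crank '[[0.02,0,0,0,0,0],[0.04,0,0,0,0,0],[0.04,0,0,0,0,0],[0.04,0,0,0,0,0]]' | grep -E "pos|contact|gap"
```

```text
tool_pos: [0.5581, -0.1342, 0.1182]
contact_force: [-0.5, 0.9, -4.4]
finger_gap: 0.0099
tool_pos: [0.5623, -0.1344, 0.1184]
contact_force: [-0.2, 0.7, -2.9]
finger_gap: 0.0096
```

```bash
python3 -m crank '[[0.02,0,0,0,0,0],[0.03,0,0,0,0,0],[0.03,0,0,0,0,0]]' | grep -E "pos|contact|gap"
```

```text
tool_pos: [0.565, -0.1345, 0.1183]
contact_force: [-2.0, -0.3, -1.5]
finger_gap: 0.0099
```

```bash
python3 -m crank '[[0,0,0.04,0,0,0],[0,0,0.08,0,0,0],[0,0,0.11,0,0,0],[0,0,0.11,0,0,0]]' | grep -E "pos|contact|gap"
python3 -m crank '[[0,0,0.03,0,0,0],[0,0,0.06,0,0,0],[0,0,0.06,0,0,0]]' | grep -E "pos|contact|gap"
```

```text
tool_pos: [0.565, -0.1343, 0.1066]
contact_force: [-0.8, 1.0, -4.6]
finger_gap: 0.0099
tool_pos: [0.5652, -0.1348, 0.1032]
contact_force: [-6.6, 0.8, 6.5]
finger_gap: 0.0103
```

```bash
python3 -m crank '[[0,0,0.03,0,0,0],[0,0,0.05,0,0,0],[0,0,0.05,0,0,0]]' | grep -E "pos|contact|gap"
python3 -m crank '[[0,0,0.03,0,0,0],[0,0,0.05,0,0,0],[0,0,0.05,0,0,0]]' | grep -E "pos|orient|contact|gap"
```

```text
tool_pos: [0.565, -0.1344, 0.0959]
contact_force: [-3.1, 0.9, -4.1]
finger_gap: 0.01
tool_pos: [0.565, -0.1342, 0.0898]
orientation: [[1.0, -0.021, -0.001], [-0.021, -1.0, 0.001], [-0.001, -0.001, -1.0]]
contact_force: [2.0, 0.1, -13.6]
finger_gap: 0.0102
```

```bash
python3 -m crank '[[0,0,0.02,0,0,0],[0,0,0.03,0,0,0],[0,0,0.03,0,0,0]]' | grep -E "pos|contact|gap"
python3 -m crank '[[0,0,0.02,0,0,0],[0,0,0.02,0,0,0],[0,0,0.02,0,0,0]]' | grep -E "pos|contact|gap"
```

```text
tool_pos: [0.5651, -0.1344, 0.0892]
contact_force: [-5.1, 1.0, -0.4]
finger_gap: 0.0095
tool_pos: [0.5651, -0.1346, 0.0878]
contact_force: [-7.6, 0.2, 1.4]
finger_gap: 0.0098
```

```bash
python3 -m crank '[[0,0,0.02,0,0,0],[0,0,0.03,0,0,0],[0,0,0.03,0,0,0]]' | grep -E "time|pos|contact|gap"
```

```text
time_s: 16.0
tool_pos: [0.5651, -0.1347, 0.0876]
contact_force: [-12.8, 2.5, 15.3]
finger_gap: 0.0099
```

The caddy is firmly at the stop at the home height (+15 N). Next I release and retreat straight up.

```bash
python3 -m crank '[[0,0,-0.03,0,0,0],[0,0,-0.03,0,0,0],[0,0,-0.03,0,0,0],[0,0,-0.03,0,0,0],[0,0,-0.03,0,0,0]]' -0.1 | grep -E "pos|contact|gap"
python3 -m crank '[[0,0,-0.15,0,0,0],[0,0,-0.4,0,0,0],[0,0,-0.7,0,0,0],[0,0,-1,0,0,0],[0,0,-1,0,0,0]]' | grep -E "pos|contact|gap"
python3 -m crank '[[-0.4,0,-0.3,0,0,0],[-0.8,0,-0.6,0,0,0],[-0.8,0,-0.9,0,0,0]]' >/dev/null
python3 -m crank '[[-0.2,0.5,0,0,0,0],[-0.4,1,0,0,0,0],[-0.4,1,0,0,0,0]]' >/dev/null
python3 -m crank '[[0,0.5,0,0,0,0],[0,1,0,0,0,0],[0,1,0,0,0,0]]' | grep -E "time|pos|contact|gap"
python3 -c "
from h import *
a=manip.read_camera('scene');b=manip.read_camera('top')
k=4
cv2.imwrite('pics/c7.png',np.hstack([cv2.resize(a[165:290,220:320],None,fx=k,fy=k,interpolation=2),cv2.resize(b[125:250,310:410],None,fx=k,fy=k,interpolation=2)]))"
```

```text
tool_pos: [0.5654, -0.1345, 0.0861]
contact_force: [0.1, 0.3, -0.3]
finger_gap: 0.0468
tool_pos: [0.568, -0.1355, 0.1909]
contact_force: [0.4, -0.8, 0.0]
finger_gap: 0.047
time_s: 18.38
tool_pos: [0.4408, -0.3336, 0.2751]
contact_force: [0.6, 1.0, -1.0]
finger_gap: 0.0472
```

View pics/c7.png

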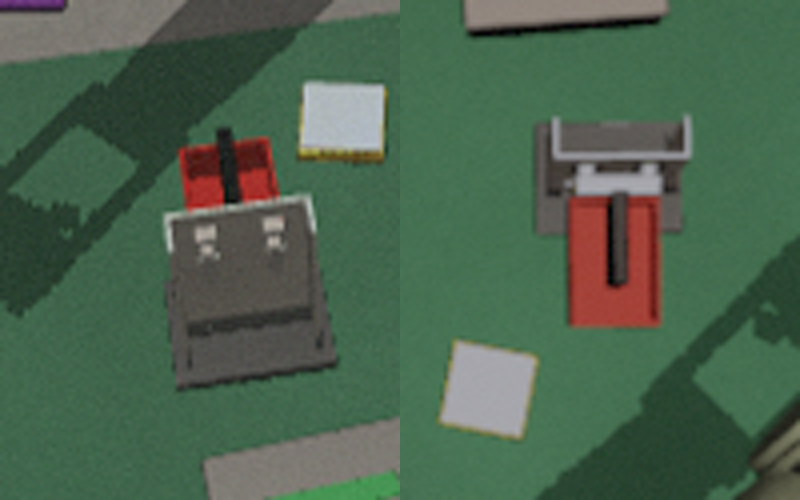

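The picture shows both hooks through the slots, at (205,240) and (273,235). The caddy hangs flush against the sheet, the gripper is clear, and the note block is undisturbed.

```bash
python3 -c "
from rig import manip
print(manip.sign_off())"
```

```text
the job is handed in; nothing more can be done
None
```

The red caddy hangs on the white upright with both hooks through the slots, pressed down past the rollers to its stop and let go; I handed the job in about 18.5 s into the 48 s allowed, but sign-off gave no verdict.

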